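# Refill the matchbox dispenser on the shop counter

## Robot

A 6-joint arm with a two-finger parallel gripper is mounted at the origin on the work surface. World frame = base frame: x ahead of the robot, y to its left, z up, the work surface at z = 0. Lengths are in m, angles in degrees, forces in N, time in s.
With the tool pointing down it reaches from about 0.275 to 0.85 m from the base axis. Payload 5.2 kg.
Tool frame: the origin (TCP) lies on the front face of the gripper's body, between the roots of the fingers; the fingertips stand 73 mm ahead of it and the grasp point (between the pads) lies 54 mm ahead of it; z points along the fingers, y is the line along which they close (so a half turn about z gives the same grasp; the last joint's range is limited). The gripper opens to 85 mm and grips with 20 to 120 N. Pads are 22 mm wide; open, the fingers measure 114 mm over their backs; the gripper's body (76 mm by 85 mm) begins 54 mm behind the grasp point. The pads swing forward as they close: fully open they stand 13 mm farther back than shut.
Start: joints at [-80.432, 14.817, 87.949, -0, 77.235, -11.62], TCP at [0.199, -0.513, 0.304] pointing down, gripper open.
Joint ranges: [-179.93, 179.93], [-52.35, 119.4], [10.71, 147.94], [-69.91, 249.91], [12.55, 155.21], [-178.61, 178.61]. Speed limits (degrees/s): [147.25, 147.25, 180, 180, 180, 180].

## Interface

Orientations are given as a 3x3 rotation matrix whose columns are the frame's x, y, z axes.
In Python, from rig import telemetry, optics, workorder gives the robot as it stands.
- The arm moves only by the tool jog_arm, never from a script. Its argument "motion" is a list of rows, each an object of numbers: "jaw": the finger opening in mm, from 0 to 85.4; "dx", "dy", "dz": the shift along the tool's x, y, z in mm; "spin": the turn about the tool's z in degrees. In form: [{"jaw": .., "dx": .., "dy": .., "dz": .., "spin": ..}, ...]. A call has 1 to 5 rows; each row shifts and turns the commanded pose from where the row before left it, along the tool's axes as they then stand; what a row does not reach is not made up. A row lasts 1/12 s, in which the tool goes at most 41.7 mm and 7.16 degrees, less where a joint would pass 70% of its speed; a pose out of reach is approached as far as the arm can. A call is refused whole if a number of a shift passes 41.7 or a number of a turn 7.16, either way. A call with a gripper value outside its range is refused whole. The fingers move at their own pace and stop on an object; "force" is the grip in N (left out, the last holds). Time passes only in rows, so rows that do not move let the fingers close. It gives the time, the measured TCP pose, the force, the opening and the grip force at its end, in the units of the state.
- telemetry.observe(): the state, without advancing time (a new reading comes with each control period).
- optics.get_image(name): name is "scene" or "top"; returns (picture, depth): 400x640x3 uint8, red, green, blue; 400x640 float32, m along the optical axis (not along the pixel's ray), 0 where there is no reading.
- optics.camera_info(name): a dict with "intrinsics" (3x3 intrinsics, pixels), "k1" (the pictures are not rectified: a ray, as slopes to the right and down, at radius r is drawn at 1 + k1 r^2 times it, then the intrinsics apply), "view" (4x4, takes a point from world to camera coordinates). Camera axes: x right, y up, looking along -z (the intrinsics and any distortion apply to the point x, -y, -z); pixel columns grow to the right and rows downward; lengths in m; the calibration is good to about 2 mm. A picture is of the moment at which its call begins. camera_info takes no time and is no camera call.
- workorder.close_job(): hands the job in; it is judged then, once.
The state is a dict: "clock": time; "qpos": joint angles; "joint_velocities": joint speeds; "tau": joint torques, N m; "position": TCP position; "orientation": TCP orientation; "wrist_force": force on the tool from outside, world axes, zero at the start; "ft_torque": the same for the moment, N m; "grip_width": opening from 0.0 (shut) to 1.0 (fully open); "gripper_force": force on a finger pad.
Only numpy, scipy, OpenCV 4.12 (cv2) and the standard library are available. Lean on these libraries where they do the work, as an engineer would, in place of code of your own. Each camera call takes 0.05 s, during which the arm holds its last target. There are 200 camera calls.

## Task

The matchbox dispenser on the counter is empty: slide its yellow cover rail up the slope, load the strip of matchboxes into the channel by pushing the red spring follower back with it, and set it flat on the channel floor behind the front lip, so that the follower holds it against the lip. With the strip in, slide the cover rail down again until it is fully closed, and leave the loaf, the jar and the tin where they stand.

Things in the scene. Friction and masses are not known exactly. Their poses are not given: they have to be found in the camera images.
- tray: green channel sloping 30 degrees, fixed. Origin: on its floor, centre line, at the inner face of the front lip (low end). x up the slope along the channel (in the world within 20 degrees of +y), y across, z square to the floor, 30 degrees from vertical, leaning to the low end. Inside 292 mm long to the rear plate (48 mm high), 41 mm wide; side walls 6 mm thick, 16 mm high
- lip_top (a point): top centre of the steel front lip at the channel's low end: 8 mm thick (tray x = -8 to 0), 14 mm high above the channel floor; below it the channel end is open to the air
- dispenser: the dispenser's green stand, fixed to the counter; origin: centre of the underside of its base plate, 290 x 100 x 12 mm, long side under the channel
- follower (a joint): travel (m) up the channel of the red spring follower: 0 = empty rest, face at tray x = 60 mm; 0.14 = fully back; about 0.06 with the strip in. Plate 10 mm thick, 37 mm wide, 1 to 48 mm above the channel floor, steel spring behind. It always pushes down the slope: 2.4 N at 0, 5 N at 0.06, 7.5 N at 0.13
- follower_face (a point): centre of the follower's front face (which looks down the slope), 30 mm above the channel floor; moves with it
- rail (a joint): travel (m) of the yellow cover rail, an upside-down U over the channel, 150 mm long, 58 wide: 0 = closed (covers tray x = 30 to 180 mm), 0.12 = fully open, up the slope (150 to 300). Plate 58 to 63 mm above the channel floor; clear skirts, 50 mm apart inside, down to 17 mm. 3 N friction, 0.25 kg, hard stops at both ends, stays where left. Starts 0 to 0.05
- rail_grip (a point): centre of the top of the black grip block on the rail, near the rail's low end: block 30 mm along the channel, 28 mm across, 34 mm high (top 97 mm above the channel floor, foot on the plate at 63 mm). Rail closed: tray x = 55 mm; fully open: 175 mm
- strip: strip of eight matchboxes in one stiff sleeve, red and orange, brown sides: 120 mm long (x), 36 wide (y), 53 high (z), about 0.1 kg. Origin: centre of its underside. Lies loose on the counter, z up. Goes in lengthwise, underside on the channel floor, either end leading; seated, its origin is at tray (60, 0, 0) mm and its upper 37 mm stand above the channel walls
- loaf: loaf of bread 200 x 100 x 95 mm, bystander; origin centre of underside
- jar: amber jar with yellow cap, 90 mm across, 130 mm high, bystander; origin centre of underside
- tin: tin can 74 mm across, 70 mm high, bystander; origin centre of underside
Things that resemble listed ones, but are neither listed nor needed, are in the scene too. What is shaped like the strip but blue or white is not meant.

How it is judged (in metres and radians):
On the way:
1. the strip sits on the channel floor between the front lip and the pushed-back follower, with the rail still open (x of strip in the frame of tray between 0.055 and 0.066 m and y of strip in the frame of tray between -0.005 and 0.005 m and z of strip in the frame of tray between -0.004 and 0.005 m and angle between the x axis of strip and the x axis of tray, either way round below 0.08 rad and angle between the z axis of strip and the z axis of tray, either way round below 0.08 rad and value of joint follower above 0.05 m and value of joint rail above 0.06 m), for 0.2 s.
At the end, for the whole second after the job is handed in: the strip lies in the channel on its floor (origin within 5 mm of the floor and of the centre line, 4.6 degrees of parallel), its low end within 6 mm of the front lip, with the follower pushed back more than 50 mm by it; the cover rail is closed to within 8 mm; all at rest and let go (x of strip in the frame of tray between 0.055 and 0.066 m and y of strip in the frame of tray between -0.005 and 0.005 m and z of strip in the frame of tray between -0.004 and 0.005 m and angle between the x axis of strip and the x axis of tray, either way round below 0.08 rad and angle between the z axis of strip and the z axis of tray, either way round below 0.08 rad and value of joint follower above 0.05 m and value of joint rail below 0.008 m and linear speed of strip below 0.02 m/s and velocity of joint rail below 0.02 m/s); the robot touches nothing.
It fails at once if loaf shifted by more than 30 mm or tipped by more than 20 degrees (distance of loaf from where it was at the start of the episode above 0.03 m or angle between loaf's own z axis and vertical above 0.35 rad).
It fails at once if jar shifted by more than 30 mm or tipped by more than 20 degrees (distance of jar from where it was at the start of the episode above 0.03 m or angle between jar's own z axis and vertical above 0.35 rad).
It fails at once if tin shifted by more than 30 mm or tipped by more than 20 degrees (distance of tin from where it was at the start of the episode above 0.03 m or angle between tin's own z axis and vertical above 0.35 rad).
It also fails if it takes over 64 s, if anything falls off the work surface, if the arm or the gripper's body presses on something with over 40 N, if the wrist force passes 120 N, or if a joint passes its speed limit or range.

## Working session

There is one attempt and no reset: what is moved stays moved. The work goes in short steps, Python scripts to look and compute and a tool call to move; the robot and the scene stay as the last step left them, time stands still between calls to the robot, and variables do not carry over. Pictures are saved under pics/ and viewed, at most 10 in all, crops included, and the job is handed in when it is done.

Besides the shell and the picture viewer there is one more tool, called in YAML: its name, and indented under it one key for each argument. jog_arm: Moves the arm, as the interface text tells. Its arguments: {"type":"object","properties":{"motion":{"type":"array"},"force":{"type":"number"}},"required":["motion"]}

```bash
mkdir -p pics; cat > h.py <<'E'
import numpy as np, cv2
from rig import telemetry, optics, workorder
def grab(n):
    p,d=optics.get_image(n); np.savez('%s.npz'%n,p=p,d=d); return p,d
def load(n):
    z=np.load('%s.npz'%n); return z['p'],z['d']
def px2w(n,u,v,d):
    c=optics.camera_info(n);K=np.array(c['intrinsics']);k=c['k1'];V=np.array(c['view'])
    u,v,d=map(lambda a:np.asarray(a,float),(u,v,d))
    x=(u-K[0,2])/K[0,0];y=(v-K[1,2])/K[1,1]
    a,b=x.copy(),y.copy()
    for _ in range(20):
        s=1+k*(a*a+b*b);a,b=x/s,y/s
    P=np.stack([a*d,-b*d,-d],-1)
    return (P-V[:3,3])@V[:3,:3]
def w2px(n,P):
    c=optics.camera_info(n);K=np.array(c['intrinsics']);V=np.array(c['view'])
    q=np.atleast_2d(P)@V[:3,:3].T+V[:3,3]
    a,b=q[:,0]/-q[:,2],-q[:,1]/-q[:,2];s=1+c['k1']*(a*a+b*b)
    return np.stack([K[0,0]*a*s+K[0,2],K[1,1]*b*s+K[1,2]],-1)
E
python3 - <<'E'
from h import *
for n in('scene','top'):
    p,d=grab(n);cv2.imwrite(f'pics/{n}0.png',cv2.resize(p[...,::-1],(800,500)))
    c=optics.camera_info(n);print(np.round(c['intrinsics'],1).tolist(),c['k1'],np.round(c['view'],3).tolist())
s=telemetry.observe();print(s)
E
```

```text
[[462.9, 0.0, 318.1], [0.0, 462.9, 203.9], [0.0, 0.0, 1.0]] -0.12952658289760677 [[-0.221, 0.975, 0.013, 0.186], [-0.6, -0.146, 0.787, 0.241], [0.769, 0.166, 0.617, -1.811], [0.0, 0.0, 0.0, 1.0]]
[[395.9, 0.0, 316.2], [0.0, 395.9, 189.5], [0.0, 0.0, 1.0]] -0.050560066344835605 [[-0.021, -1.0, 0.006, -0.026], [0.998, -0.02, 0.052, -0.595], [-0.052, 0.007, 0.999, -1.163], [0.0, 0.0, 0.0, 1.0]]
{'clock': 0.1, 'qpos': array([-8.04321569e+01,  1.48544229e+01,  8.80037332e+01, -2.54887272e-03,
        7.72333147e+01, -1.16186763e+01]), 'joint_velocities': array([ 0.0511627 , -0.06395817, -0.18659985,  0.01320076, -0.00136794,
       -0.07961601]), 'tau': array([ 1.05320283e-03, -4.46977293e+01, -2.91245574e+01, -3.30464200e-04,
        6.36084122e-03, -1.31923070e-06]), 'position': array([ 0.19873279, -0.51247097,  0.30317145]), 'orientation': array([[ 9.32405336e-01,  3.61414158e-01, -3.08140097e-04],
       [ 3.61414182e-01, -9.32404061e-01,  1.56704718e-03],
       [ 2.79041959e-04, -1.57248935e-03, -9.99998725e-01]]), 'wrist_force': array([0.08060908, 0.22191359, 0.15811972]), 'ft_torque': array([ 0.03737996, -0.0349142 ,  0.01570972]), 'gripper_force': 0.0, 'grip_width': 0.9977483796969211}
```

View pics/scene0.png

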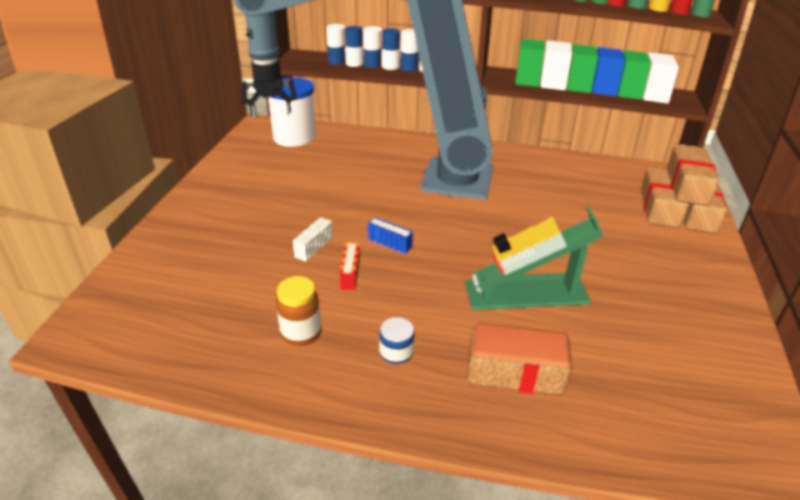

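View pics/top0.png

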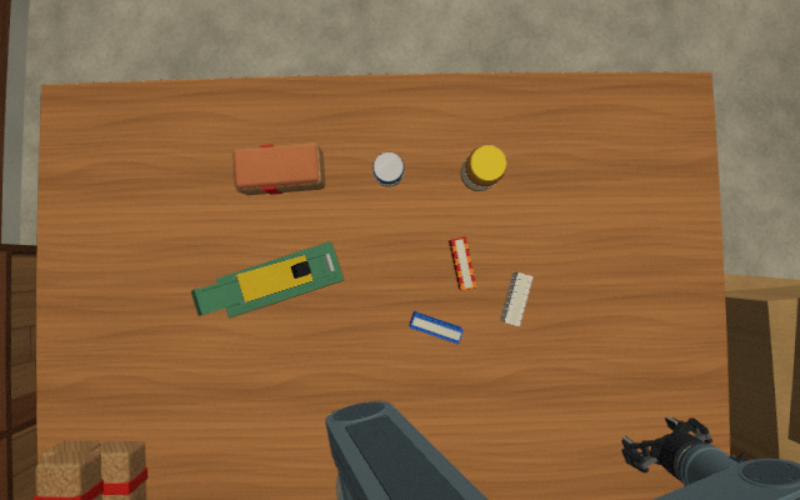

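The scene view shows the red strip at about (349,266), the dispenser at about (535,260), and the jar, tin and loaf in the foreground. In the top view the strip is at (462,263), the lip at (331,262), the black grip block at (301,270) and the yellow rail at (275,279). Next I'll measure from depth.

```bash
python3 - <<'E'
from h import *
p,d=load('top')
vv,uu=np.mgrid[0:400,0:640]
W=px2w('top',uu,vv,d);np.save('W.npy',W)
hsv=cv2.cvtColor(p,cv2.COLOR_RGB2HSV)
def roi(u0,v0,u1,v1):
    m=np.zeros((400,640),bool);m[v0:v1,u0:u1]=1;return m&(d>0)
m=roi(345,180,395,240)
print('table z',np.median(W[roi(300,200,340,240)][:,2]))
s=m&(W[...,2]>.035);P=W[s];print('strip n',len(P),'z',np.median(P[:,2]));
print('depth rect',cv2.minAreaRect(P[:,:2].astype(np.float32)*1000))
# tray
r=roi(140,180,285,265)&(W[...,2]>.02)
yel=r&(hsv[...,0]>18)&(hsv[...,0]<35)&(hsv[...,1]>140)&(hsv[...,2]>120)
ye=cv2.erode(yel.astype(np.uint8),np.ones((5,5)))>0
P=W[ye];c=P.mean(0);u,sv,vt=np.linalg.svd(P-c);n=vt[2]*np.sign(vt[2,2]);print('yel n',len(P),c,'normal',n,'tilt',np.degrees(np.arccos(n[2])),'yawdir',np.degrees(np.arctan2(-n[1],-n[0])),'res',sv[2]/len(P)**.5)
print('yel rect',cv2.minAreaRect(W[yel][:,:2].astype(np.float32)*1000))
blk=r&(hsv[...,2]<45);print('blk',blk.sum(),np.median(W[blk],0),cv2.minAreaRect(W[blk][:,:2].astype(np.float32)*1000))
print('tray all rect',cv2.minAreaRect(W[r][:,:2].astype(np.float32)*1000))
for n,(a,b) in dict(loaf=(222,133),tin=(311,134),jar=(389,132)).items(): print(n,W[b,a])
cv2.imwrite('pics/trayA.png',cv2.resize(p[180:265,140:285,::-1],None,fx=5.4,fy=5.4,interpolation=cv2.INTER_CUBIC))
E
```

```text
table z 0.0001019573720851692
strip n 539 z 0.05308031646291492
depth rect ((529.7291259765625, -194.17393493652344), (119.14006805419922, 36.70906066894531), 10.318463325500488)
yel n 638 [0.50363128 0.22792199 0.17523109] normal [ 0.14273365 -0.47779138  0.86680015] tilt 29.911100968272898 yawdir 106.63279697303793 res 0.0017437087799916956
yel rect ((508.2526550292969, 212.629638671875), (57.979095458984375, 130.80892944335938), 17.079164505004883)
blk 137 [0.5247027  0.15977495 0.17024973] ((523.3466186523438, 162.29144287109375), (26.39764976501465, 37.17666244506836), 18.775114059448242)
tray all rect ((498.0047912597656, 242.38421630859375), (72.97205352783203, 278.6588134765625), 17.321809768676758)
loaf [0.75488985 0.22309273 0.09366408]
tin [ 0.75130277 -0.02653067  0.07007684]
jar [ 0.7413922  -0.23887314  0.12944111]
```

View pics/trayA.png

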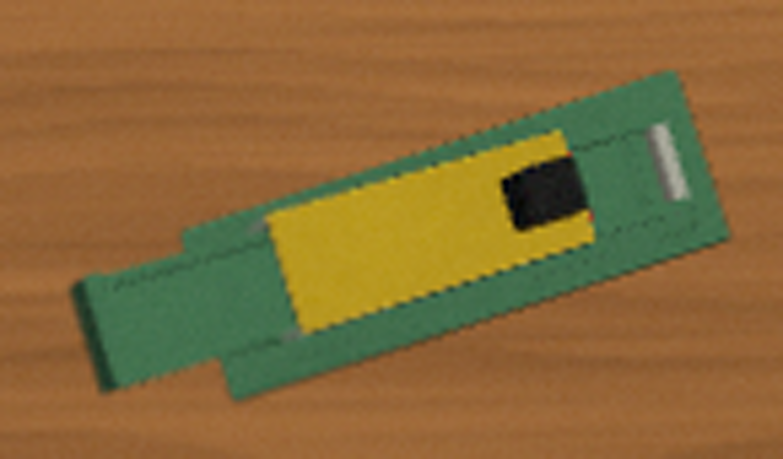

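```bash
cat >> h.py <<'E'
def frame(yaw):
    a=np.radians(yaw);h=np.array([np.cos(a),np.sin(a),0]);c,s=np.cos(np.pi/6),.5
    X=c*h+s*np.array([0,0,1]);Z=-s*h+c*np.array([0,0,1]);return np.stack([X,np.cross(Z,X),Z],1)
E
python3 - <<'E'
from h import *
W=np.load('W.npy');p,d=load('top')
hsv=cv2.cvtColor(p,cv2.COLOR_RGB2HSV)
R=frame(107.1)
r=np.zeros((400,640),bool);r[180:265,140:285]=1;r&=(W[...,2]>.02)&(d>0)
yel=r&(hsv[...,0]>18)&(hsv[...,0]<35)&(hsv[...,1]>140)&(hsv[...,2]>120)
T=W@R # tray-axes coordinates w/o origin
ye=cv2.erode(yel.astype(np.uint8),np.ones((3,3)))>0
z0=np.median(T[ye][:,2])-.063
# edges of yellow along y for slices of x (yaw check)
Y=T[yel]
xs=np.arange(Y[:,0].min()+.055,Y[:,0].max()-.01,.01)
lo=[np.percentile(Y[abs(Y[:,0]-x)<.006][:,1],2) for x in xs];hi=[np.percentile(Y[abs(Y[:,0]-x)<.006][:,1],98) for x in xs]
print('slopes deg',np.degrees(np.polyfit(xs,lo,1)[0]),np.degrees(np.polyfit(xs,hi,1)[0]))
mid=(np.mean(lo)+np.mean(hi))/2;print('rail mid y',mid,'x range',np.percentile(Y[:,0],[1,99]))
lip=np.zeros_like(r);lip[195:222,254:274]=1
lip&=(hsv[...,1]<60)&(p[...,1]>90)&(d>0)
L=T[lip];print('lip n',len(L),np.median(L,0),np.percentile(L[:,0],[5,95]),np.percentile(L[:,1],[3,97]),'z0 from lip',np.median(L[:,2])-.014,'z0 rail',z0)
x0=L[:,0].mean()+.004
b=r&(hsv[...,2]<45)&(T[...,2]-z0>.09);print('blk',np.percentile(T[b],[3,50,97],axis=0)-[x0,mid,z0])
O=R@np.array([x0,mid,z0]);print('O',O,'rail x range rel',np.percentile(Y[:,0],[1,99])-x0)
np.savez('tray.npz',R=R,O=O)
# strip rect with direction check
E
```

```text
slopes deg 0.32956526531354696 0.6662662256070299
rail mid y -0.5484443780989146 x range [0.05731553 0.20363624]
lip n 71 [-0.01526267 -0.54914753  0.06696772] [-0.02302947 -0.01262711] [-0.56812355 -0.52924806] z0 from lip 0.052967716713455806 z0 rail 0.05385087311631055
blk [[ 0.08045729 -0.01196085  0.09344024]
 [ 0.09452198  0.00041352  0.0972377 ]
 [ 0.10679041  0.01273966  0.10035463]]
O [0.53537685 0.12493158 0.04023444] rail x range rel [0.0701191  0.21643981]
```

```bash
cat >> h.py <<'E'
def plan(targets,pos=None,yaw=None,step=40):
    """targets: list of (xyz TCP m, yaw deg, max step). Prints rows of whole mm, 0.1 deg."""
    s=telemetry.observe()
    if pos is None: pos=s['position'];x=s['orientation'][:,0];yaw=np.degrees(np.arctan2(x[1],x[0]))
    pos=np.array(pos)*1000
    for t in targets:
        t,ty,st=(list(t)+[step])[:3];t=np.array(t)*1000;rows=[]
        for _ in range(40):
            e=t-pos;de=(yaw-ty+180)%360-180
            if abs(e).max()<.6 and abs(de)<.06: break
            e=e*min(1,st/np.linalg.norm(e)) if np.linalg.norm(e)>0 else e
            sp=round(float(np.clip(de,-7.1,7.1)),1);a=np.radians(yaw)
            A=np.array([[np.cos(a),np.sin(a),0],[np.sin(a),-np.cos(a),0],[0,0,-1]])
            q=np.round(A.T@e).astype(int);pos=pos+A@q;yaw-=sp
            rows.append((*q.tolist(),sp))
        print('dx dy dz spin:',rows,'end',np.round(pos,1),round(yaw,1))
    return pos/1000,yaw
def tray(x,y,z,up=54):
    t=np.load('tray.npz');return t['O']+t['R']@np.array([x,y,z])/1000+np.array([0,0,up/1000])
E
python3 - <<'E'
from h import *
t=np.load('tray.npz');R=frame(107.4);np.savez('tray.npz',R=R,O=t['O'])
g=tray(94.5,0,90);print(g)
plan([(g+[0,0,.08],107.4,40),(g,107.4,40)])
E
```

```text
[0.52436037 0.16008523 0.21942673]
dx dy dz spin: [(29, -27, 0, -7.1), (32, -23, 0, -7.1), (35, -19, 0, -7.1), (37, -15, 0, -7.1), (39, -10, 0, -7.1), (40, -5, 0, -7.1), (40, 0, 0, -7.1), (40, 5, 0, -7.1), (39, 9, 0, -7.1), (37, 14, 0, -7.1), (35, 19, 0, -7.1), (33, 23, 0, -7.1), (30, 27, 1, -1.0), (29, 27, 0, -0.0), (29, 27, 1, -0.0), (29, 27, 0, -0.0), (29, 27, 1, -0.0), (29, 28, 0, -0.0), (21, 20, 1, -0.0)] end [524.7 160.2 299.2] 107.4
dx dy dz spin: [(0, 0, 40, -0.0), (0, 0, 40, -0.0)] end [524.7 160.2 219.2] 107.4
```

jog_arm:
  motion:
    - {"jaw": 85,"dx": 29,"dy": -27,"dz": 0,"spin": -7.1}
    - {"jaw": 85,"dx": 32,"dy": -23,"dz": 0,"spin": -7.1}
    - {"jaw": 85,"dx": 35,"dy": -19,"dz": 0,"spin": -7.1}
    - {"jaw": 85,"dx": 37,"dy": -15,"dz": 0,"spin": -7.1}
    - {"jaw": 85,"dx": 39,"dy": -10,"dz": 0,"spin": -7.1}

```text
clock: 0.52
position: [0.2859, -0.3319, 0.3034]
orientation: [[0.545, 0.839, -0.0], [0.839, -0.545, 0.001], [0.001, -0.001, -1.0]]
wrist_force: [0.7, -1.2, 0.2]
grip_width: 0.992
gripper_force: 0.0
```

jog_arm:
  motion:
    - {"jaw": 85,"dx": 40,"dy": -5,"dz": 0,"spin": -7.1}
    - {"jaw": 85,"dx": 40,"dy": 0,"dz": 0,"spin": -7.1}
    - {"jaw": 85,"dx": 40,"dy": 5,"dz": 0,"spin": -7.1}
    - {"jaw": 85,"dx": 39,"dy": 9,"dz": 0,"spin": -7.1}
    - {"jaw": 85,"dx": 37,"dy": 14,"dz": 0,"spin": -7.1}

```text
clock: 0.93
position: [0.3732, -0.1515, 0.3038]
orientation: [[-0.044, 0.999, 0.0], [0.999, 0.044, 0.0], [0.0, 0.0, -1.0]]
wrist_force: [0.9, -0.3, -0.4]
grip_width: 0.996
gripper_force: 0.0
```

jog_arm:
  motion:
    - {"jaw": 85,"dx": 35,"dy": 19,"dz": 0,"spin": -7.1}
    - {"jaw": 85,"dx": 33,"dy": 23,"dz": 0,"spin": -7.1}
    - {"jaw": 85,"dx": 30,"dy": 27,"dz": 1,"spin": -1.0}
    - {"jaw": 85,"dx": 29,"dy": 27,"dz": 0,"spin": 0}
    - {"jaw": 85,"dx": 29,"dy": 27,"dz": 1,"spin": 0}

```text
clock: 1.35
position: [0.46, 0.0284, 0.3019]
orientation: [[-0.299, 0.954, 0.0], [0.954, 0.299, -0.0], [-0.0, -0.0, -1.0]]
wrist_force: [0.2, -1.0, -0.2]
grip_width: 0.997
gripper_force: 0.0
```

jog_arm:
  motion:
    - {"jaw": 85,"dx": 29,"dy": 27,"dz": 0,"spin": 0}
    - {"jaw": 85,"dx": 29,"dy": 27,"dz": 1,"spin": 0}
    - {"jaw": 85,"dx": 29,"dy": 28,"dz": 0,"spin": 0}
    - {"jaw": 85,"dx": 21,"dy": 20,"dz": 1,"spin": 0}
    - {"jaw": 85,"dx": 0,"dy": 0,"dz": 0,"spin": 0}

```text
clock: 1.77
position: [0.526, 0.1644, 0.299]
orientation: [[-0.303, 0.953, -0.0], [0.953, 0.303, 0.002], [0.002, 0.001, -1.0]]
wrist_force: [-0.1, -0.8, -0.4]
grip_width: 0.998
gripper_force: 0.0
```

jog_arm:
  motion:
    - {"jaw": 85,"dx": -4,"dy": -3,"dz": 35,"spin": 0}
    - {"jaw": 85,"dx": 0,"dy": 0,"dz": 30,"spin": 0}
    - {"jaw": 85,"dx": 0,"dy": 0,"dz": 15,"spin": 0}
    - {"jaw": 20,"dx": 0,"dy": 0,"dz": 0,"spin": 0}
    - {"jaw": 20,"dx": 0,"dy": 0,"dz": 0,"spin": 0}
  force: 40

```text
clock: 2.18
position: [0.5225, 0.1546, 0.2192]
orientation: [[-0.299, 0.954, -0.003], [0.954, 0.299, -0.0], [0.0, -0.003, -1.0]]
wrist_force: [0.2, -0.5, -0.0]
grip_width: 0.744
gripper_force: 0.0
```

jog_arm:
  motion:
    - {"jaw": 20,"dx": 0,"dy": 0,"dz": 0,"spin": 0}
    - {"jaw": 20,"dx": 0,"dy": 0,"dz": 0,"spin": 0}
    - {"jaw": 20,"dx": 0,"dy": 0,"dz": 0,"spin": 0}
    - {"jaw": 20,"dx": 0,"dy": 0,"dz": 0,"spin": 0}

```text
clock: 2.52
position: [0.5249, 0.1552, 0.2219]
orientation: [[-0.298, 0.954, 0.006], [0.954, 0.298, 0.001], [-0.001, 0.006, -1.0]]
wrist_force: [5.0, 1.3, 4.2]
grip_width: 0.32
gripper_force: 46.1
```

jog_arm:
  motion:
    - {"jaw": 20,"dx": 17,"dy": 0,"dz": -10,"spin": 0}
    - {"jaw": 20,"dx": 17,"dy": 0,"dz": -10,"spin": 0}
    - {"jaw": 20,"dx": 17,"dy": 0,"dz": -10,"spin": 0}
    - {"jaw": 20,"dx": 17,"dy": 0,"dz": -9,"spin": 0}
    - {"jaw": 20,"dx": 0,"dy": 0,"dz": 0,"spin": 0}

```text
clock: 2.93
position: [0.5043, 0.222, 0.2623]
orientation: [[-0.3, 0.954, 0.007], [0.954, 0.3, 0.002], [-0.001, 0.007, -1.0]]
wrist_force: [5.9, 0.9, 5.7]
grip_width: 0.318
gripper_force: 46.6
```

jog_arm:
  motion:
    - {"jaw": 20,"dx": 0,"dy": 0,"dz": 0,"spin": 0}
    - {"jaw": 20,"dx": 0,"dy": 0,"dz": 0,"spin": 0}

```text
clock: 3.1
position: [0.5048, 0.2205, 0.2614]
orientation: [[-0.299, 0.954, 0.007], [0.954, 0.299, 0.001], [-0.001, 0.007, -1.0]]
wrist_force: [6.0, 0.7, 4.9]
grip_width: 0.316
gripper_force: 46.4
```

```bash
python3 - <<'E'
from h import *
s=telemetry.observe();p=s['position']
T=np.array([.5297,-.1942,.094])
a,b=plan([(p+[0,0,.07],107.2),(T+[0,0,.1],10.3),(T,10.3)])
E
```

```text
dx dy dz spin: [(0, 0, -40, 0.2), (0, 0, -30, -0.0)] end [504.8 220.5 331.4] 107.2
dx dy dz spin: [(-37, -9, 13, 7.1), (-38, -4, 13, 7.1), (-38, 0, 12, 7.1), (-38, 5, 13, 7.1), (-37, 10, 12, 7.1), (-35, 14, 13, 7.1), (-33, 18, 12, 7.1), (-31, 22, 13, 7.1), (-28, 26, 12, 7.1), (-24, 29, 13, 7.1), (-19, 30, 11, 7.1), (0, 0, 0, 7.1), (0, 0, 0, 7.1), (0, 0, 0, 4.6)] end [ 530.  -194.3  194.4] 10.3
dx dy dz spin: [(0, 0, 40, -0.0), (0, 0, 40, -0.0), (0, 0, 20, -0.0)] end [ 530.  -194.3   94.4] 10.3
```

jog_arm:
  motion:
    - {"jaw": 70}
    - {"jaw": 70}
    - {"jaw": 70}
    - {"jaw": 70}
    - {"jaw": 70,"dz": -30}

```text
validation failed for argument at $.mo...
```

jog_arm:
  motion:
    - {"jaw": 70,"dx": 0,"dy": 0,"dz": 0,"spin": 0}
    - {"jaw": 70,"dx": 0,"dy": 0,"dz": 0,"spin": 0}
    - {"jaw": 70,"dx": 0,"dy": 0,"dz": 0,"spin": 0}
    - {"jaw": 70,"dx": 0,"dy": 0,"dz": -30,"spin": 0}
    - {"jaw": 70,"dx": 0,"dy": 0,"dz": -40,"spin": 0}

```text
clock: 3.52
position: [0.5005, 0.2194, 0.3256]
orientation: [[-0.299, 0.954, -0.01], [0.954, 0.299, -0.002], [0.001, -0.01, -1.0]]
wrist_force: [1.5, -0.1, 0.5]
grip_width: 0.821
gripper_force: 0.0
```

jog_arm:
  motion:
    - {"jaw": 70,"dx": -37,"dy": -9,"dz": 13,"spin": 7.1}
    - {"jaw": 70,"dx": -38,"dy": -4,"dz": 13,"spin": 7.1}
    - {"jaw": 70,"dx": -38,"dy": 0,"dz": 12,"spin": 7.1}
    - {"jaw": 70,"dx": -38,"dy": 5,"dz": 13,"spin": 7.1}
    - {"jaw": 70,"dx": -37,"dy": 10,"dz": 12,"spin": 7.1}

```text
clock: 3.93
position: [0.5145, 0.028, 0.2652]
orientation: [[0.316, 0.949, -0.001], [0.949, -0.316, 0.0], [-0.0, -0.001, -1.0]]
wrist_force: [0.9, -0.2, 0.4]
grip_width: 0.821
gripper_force: 0.0
```

jog_arm:
  motion:
    - {"jaw": 70,"dx": -35,"dy": 14,"dz": 13,"spin": 7.1}
    - {"jaw": 70,"dx": -33,"dy": 18,"dz": 12,"spin": 7.1}
    - {"jaw": 70,"dx": -31,"dy": 22,"dz": 13,"spin": 7.1}
    - {"jaw": 70,"dx": -28,"dy": 26,"dz": 12,"spin": 7.1}
    - {"jaw": 70,"dx": -24,"dy": 29,"dz": 13,"spin": 7.1}

```text
clock: 4.35
position: [0.5262, -0.1611, 0.2023]
orientation: [[0.809, 0.588, -0.001], [0.588, -0.809, 0.0], [-0.0, -0.001, -1.0]]
wrist_force: [0.2, -0.1, -0.2]
grip_width: 0.812
gripper_force: 0.0
```

jog_arm:
  motion:
    - {"jaw": 70,"dx": -19,"dy": 30,"dz": 11,"spin": 7.1}
    - {"jaw": 70,"dx": 0,"dy": 0,"dz": 0,"spin": 7.1}
    - {"jaw": 70,"dx": 0,"dy": 0,"dz": 0,"spin": 7.1}
    - {"jaw": 70,"dx": 0,"dy": 0,"dz": 0,"spin": 4.6}
    - {"jaw": 70,"dx": 0,"dy": 0,"dz": 0,"spin": 0}

```text
clock: 4.77
position: [0.5288, -0.195, 0.1913]
orientation: [[0.984, 0.178, -0.001], [0.178, -0.984, 0.001], [-0.001, -0.001, -1.0]]
wrist_force: [-0.7, 0.2, 0.4]
grip_width: 0.821
gripper_force: 0.0
```

```bash
python3 - <<'E'
from h import *
T=np.array([.5297,-.1942,.094])
s=telemetry.observe();print(s['position'],s['clock'])
plan([(T,10.3)])
p,d=grab('scene');cv2.imwrite('pics/s1.png',cv2.resize(p[100:340,160:520,::-1],(800,533)))
E
```

```text
[ 0.52880615 -0.19503027  0.19134907] 4.7667
dx dy dz spin: [(0, 0, 40, -0.0), (1, 0, 40, -0.0), (0, -1, 17, -0.0)] end [ 529.6 -193.9   94.3] 10.3
```

View pics/s1.png

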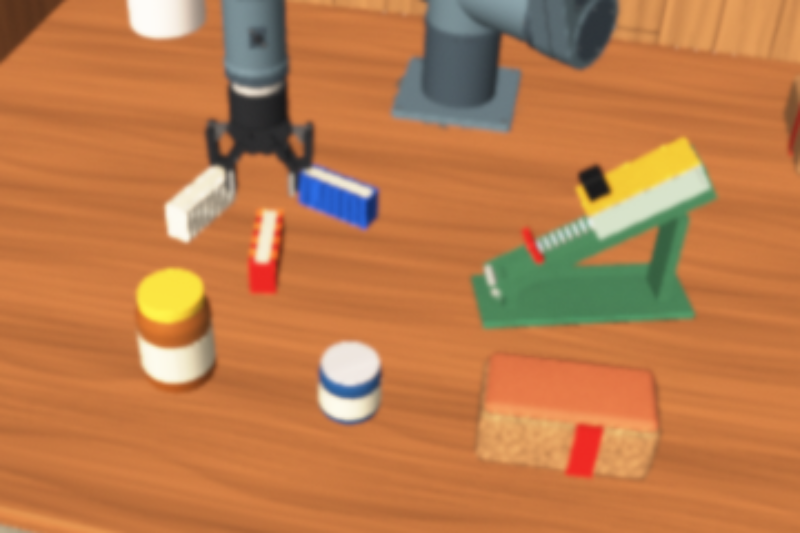

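The rail is now open, with its block at (594,182), and the follower is free at (533,245). The gripper is above the strip at (265,250), so I'll grasp it.

jog_arm:
  motion:
    - {"jaw": 70,"dx": 0,"dy": 0,"dz": 40,"spin": 0}
    - {"jaw": 70,"dx": 1,"dy": 0,"dz": 40,"spin": 0}
    - {"jaw": 70,"dx": 0,"dy": -1,"dz": 17,"spin": 0}
    - {"jaw": 70,"dx": 0,"dy": 0,"dz": 0,"spin": 0}
    - {"jaw": 28,"dx": 0,"dy": 0,"dz": 0,"spin": 0}
  force: 40

```text
clock: 5.23
position: [0.5297, -0.193, 0.0943]
orientation: [[0.983, 0.184, -0.002], [0.184, -0.983, 0.001], [-0.002, -0.002, -1.0]]
wrist_force: [1.3, 0.2, 0.7]
grip_width: 0.701
gripper_force: 0.0
```

jog_arm:
  motion:
    - {"jaw": 28,"dx": 0,"dy": 0,"dz": 0,"spin": 0}
    - {"jaw": 28,"dx": 0,"dy": 0,"dz": 0,"spin": 0}
    - {"jaw": 28,"dx": 0,"dy": 0,"dz": 0,"spin": 0}
    - {"jaw": 28,"dx": 0,"dy": 0,"dz": 0,"spin": 0}
    - {"jaw": 28,"dx": 0,"dy": 0,"dz": 0,"spin": 0}

```text
clock: 5.65
position: [0.5314, -0.1942, 0.0971]
orientation: [[0.983, 0.182, 0.004], [0.182, -0.983, -0.002], [0.003, 0.003, -1.0]]
wrist_force: [-0.7, 0.8, 6.3]
grip_width: 0.418
gripper_force: 42.2
```

jog_arm:
  motion:
    - {"jaw": 28,"dx": 0,"dy": 0,"dz": -30,"spin": 0}
    - {"jaw": 28,"dx": 0,"dy": 0,"dz": -40,"spin": 0}
    - {"jaw": 28,"dx": 0,"dy": 0,"dz": -40,"spin": 0}
    - {"jaw": 28,"dx": 0,"dy": 0,"dz": -40,"spin": 0}
    - {"jaw": 28,"dx": 0,"dy": 0,"dz": -10,"spin": 0}

```text
clock: 6.07
position: [0.5324, -0.1948, 0.2627]
orientation: [[0.983, 0.182, 0.01], [0.183, -0.983, -0.006], [0.009, 0.008, -1.0]]
wrist_force: [0.3, -0.5, 0.2]
grip_width: 0.418
gripper_force: 41.4
```

```bash
python3 - <<'E'
from h import *
E=tray(0,0,14,0);h=np.array([np.cos(np.radians(107.4)),np.sin(np.radians(107.4)),0]);print('E',E)
f=lambda gx,gz:E+h*gx/1000+np.array([0,0,(gz+54)/1000])
plan([(f(-26,100),107.4),(f(-26,50),107.4)])
E
```

```text
E [0.53747014 0.1182519  0.0523588 ]
dx dy dz spin: [(9, -38, 8, -7.1), (14, -37, 8, -7.1), (18, -35, 8, -7.1), (22, -33, 7, -7.1), (26, -29, 8, -7.1), (29, -26, 7, -7.1), (32, -22, 8, -7.1), (13, -6, 2, -7.1), (0, 0, 0, -7.1), (0, 0, 0, -7.1), (0, -1, 0, -7.1), (0, 0, 0, -7.1), (0, 0, 0, -7.1), (0, 0, 0, -4.6)] end [544.8  93.7 206.7] 107.4
dx dy dz spin: [(0, 0, 40, 0.0), (0, 0, 10, 0.0)] end [544.8  93.7 156.7] 107.4
```

jog_arm:
  motion:
    - {"jaw": 28,"dx": 9,"dy": -38,"dz": 8,"spin": -7.1}
    - {"jaw": 28,"dx": 14,"dy": -37,"dz": 8,"spin": -7.1}
    - {"jaw": 28,"dx": 18,"dy": -35,"dz": 8,"spin": -7.1}
    - {"jaw": 28,"dx": 22,"dy": -33,"dz": 7,"spin": -7.1}
    - {"jaw": 28,"dx": 26,"dy": -29,"dz": 8,"spin": -7.1}

```text
clock: 6.48
position: [0.5388, 0.0044, 0.2159]
orientation: [[0.691, 0.723, 0.001], [0.723, -0.691, -0.0], [0.0, 0.0, -1.0]]
wrist_force: [1.2, 0.1, -1.4]
grip_width: 0.415
gripper_force: 41.3
```

jog_arm:
  motion:
    - {"jaw": 28,"dx": 29,"dy": -26,"dz": 7,"spin": -7.1}
    - {"jaw": 28,"dx": 32,"dy": -22,"dz": 8,"spin": -7.1}
    - {"jaw": 28,"dx": 13,"dy": -6,"dz": 2,"spin": -7.1}
    - {"jaw": 28,"dx": 0,"dy": 0,"dz": 0,"spin": -7.1}
    - {"jaw": 28,"dx": 0,"dy": 0,"dz": 0,"spin": -7.1}

```text
clock: 6.9
position: [0.5466, 0.0965, 0.1998]
orientation: [[0.14, 0.99, 0.009], [0.99, -0.14, 0.001], [0.002, 0.008, -1.0]]
wrist_force: [3.3, -1.3, -0.9]
grip_width: 0.417
gripper_force: 42.0
```

jog_arm:
  motion:
    - {"jaw": 28,"dx": 0,"dy": 0,"dz": 0,"spin": -7.1}
    - {"jaw": 28,"dx": 0,"dy": 0,"dz": 0,"spin": -7.1}
    - {"jaw": 28,"dx": 0,"dy": 0,"dz": 0,"spin": -7.1}
    - {"jaw": 28,"dx": 0,"dy": 0,"dz": 0,"spin": -4.6}
    - {"jaw": 28,"dx": 0,"dy": 0,"dz": 0,"spin": 0}

```text
clock: 7.32
position: [0.5435, 0.0947, 0.1989]
orientation: [[-0.302, 0.953, -0.0], [0.953, 0.302, -0.0], [-0.0, -0.0, -1.0]]
wrist_force: [0.2, -0.5, -1.7]
grip_width: 0.414
gripper_force: 42.0
```

```bash
python3 - <<'E'
from h import *
E=tray(0,0,14,0);h=np.array([np.cos(np.radians(107.4)),np.sin(np.radians(107.4)),0])
f=lambda gx,gz:E+h*gx/1000+np.array([0,0,(gz+54)/1000])
print(telemetry.observe()['position'])
plan([(f(-26,46),107.4)])
p,d=grab('top');cv2.imwrite('pics/t2.png',cv2.resize(p[160:290,130:330,::-1],(800,520),interpolation=cv2.INTER_CUBIC))
E
```

```text
[0.54346396 0.0947252  0.19887802]
dx dy dz spin: [(-2, 1, 40, 0.2), (0, 0, 7, -0.0)] end [545.   93.1 151.9] 107.4
```

View pics/t2.png

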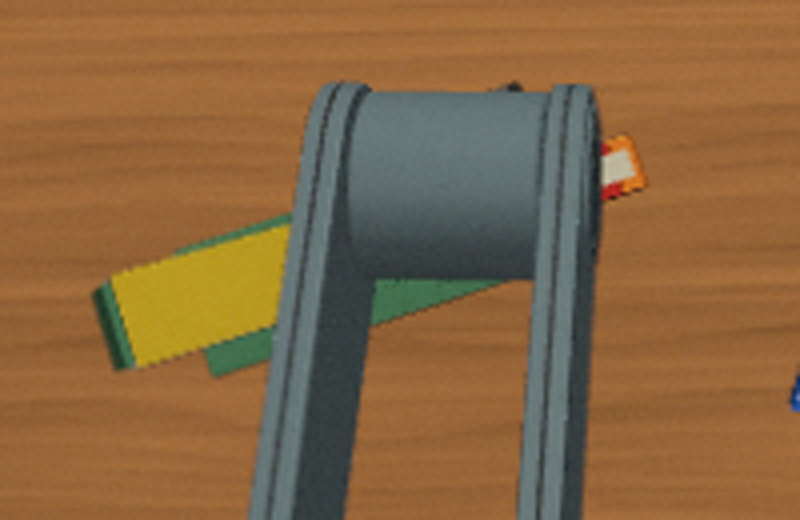

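The arm covers most of the top view. Only the strip's trailing end shows, at (623,168), and it lines up with the tray. Next I'll tilt the strip in the grip against the lip.

jog_arm:
  motion:
    - {"jaw": 28,"dx": -2,"dy": 1,"dz": 30,"spin": 0.2}
    - {"jaw": 28,"dx": 0,"dy": 0,"dz": 17,"spin": 0}
    - {"jaw": 28,"dx": 0,"dy": 0,"dz": 0,"spin": 0}
    - {"jaw": 28,"dx": -3,"dy": 0,"dz": 4,"spin": 0}
    - {"jaw": 28,"dx": -4,"dy": 0,"dz": 4,"spin": 0}
  force: 20

```text
clock: 7.78
position: [0.5476, 0.0862, 0.1441]
orientation: [[-0.293, 0.956, 0.001], [0.956, 0.293, 0.0], [-0.0, 0.001, -1.0]]
wrist_force: [-1.1, 0.1, -1.4]
grip_width: 0.415
gripper_force: 47.0
```

jog_arm:
  motion:
    - {"jaw": 28,"dx": -3,"dy": 0,"dz": 3,"spin": 0}
    - {"jaw": 28,"dx": -3,"dy": 0,"dz": 4,"spin": 0}
    - {"jaw": 28,"dx": -2,"dy": 0,"dz": 3,"spin": 0}
    - {"jaw": 28,"dx": -3,"dy": 0,"dz": 4,"spin": 0}
    - {"jaw": 28,"dx": 0,"dy": 0,"dz": 0,"spin": 0}

```text
clock: 8.2
position: [0.5508, 0.0759, 0.1304]
orientation: [[-0.295, 0.956, 0.001], [0.956, 0.295, 0.001], [0.0, 0.001, -1.0]]
wrist_force: [-0.6, -0.6, 6.9]
grip_width: 0.413
gripper_force: 50.3
```

```bash
python3 - <<'E'
from h import *
s=telemetry.observe();print(s['position'],s['wrist_force'])
p,d=grab('scene');cv2.imwrite('pics/s3.png',cv2.resize(p[130:270,290:490,::-1],(800,560),interpolation=cv2.INTER_CUBIC))
E
```

```text
[0.55078277 0.07589637 0.13040779] [-0.64863162 -0.55828073  6.89182525]
```

View pics/s3.png

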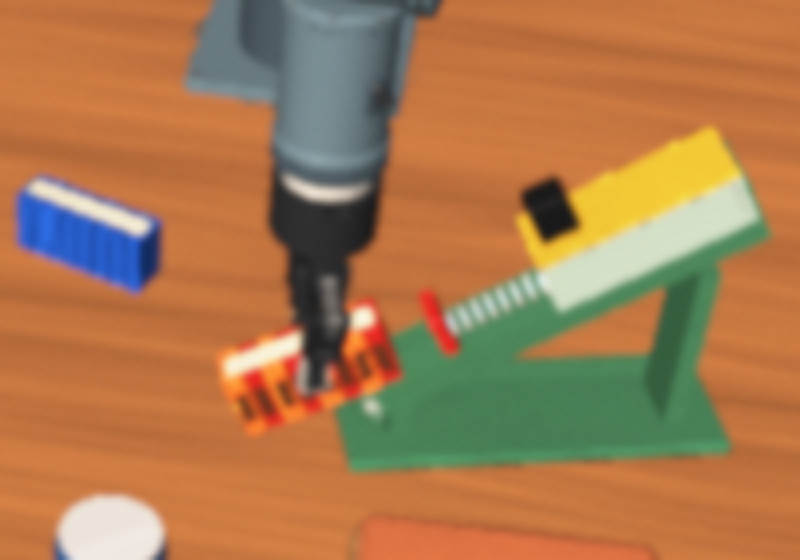

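The strip has tilted in the grip. Its top edge runs from (225,365) to (372,308), and the rail edge runs from (520,215) to (712,130). I'll work out the true tilt.

```bash
python3 - <<'E'
from h import *
s=telemetry.observe();G=s['position']-[0,0,.054];a=np.radians(107.2)
h=np.array([np.cos(a),np.sin(a),0]);z=np.array([0,0,1.]);y=np.cross(z,h)
for th in(15,20,25,30,35):
    t=np.radians(th);X=np.cos(t)*h+np.sin(t)*z;Z=-np.sin(t)*h+np.cos(t)*z
    for b in(43,):
        pts=[G+X*sx*.06+Z*zz/1000-y*.018 for zz in(53-b,-b) for sx in(-1,1)]
        q=(w2px('scene',np.array(pts))-[290,130])*4;e=np.diff(q.reshape(2,2,2),axis=1)[:,0]
        print(th,np.round(q).astype(int).tolist(),np.round(np.degrees(np.arctan2(-e[:,1],e[:,0])),1))
# tray: compare with lip and follower
print((w2px('scene',np.array([tray(-4,0,14,0),tray(60,0,30,0),tray(172,0,97,0),tray(60,0,48,0)]))-[290,130])*4)
E
```

```text
15 [[227, 377], [392, 337], [242, 430], [403, 391]] [13.7 13.6]
20 [[227, 383], [389, 332], [248, 434], [406, 384]] [17.5 17.3]
25 [[229, 388], [386, 327], [256, 437], [409, 378]] [21.3 21. ]
30 [[230, 394], [382, 323], [263, 439], [412, 371]] [25.1 24.7]
35 [[233, 399], [378, 318], [271, 441], [413, 364]] [29.  28.5]
[[359.93335116 376.34795853]
 [431.03916732 324.77170189]
 [541.27636129 191.20599567]
 [421.28419599 308.25820094]]
```

jog_arm:
  motion:
    - {"jaw": 28,"dx": -1,"dy": 0,"dz": 2,"spin": 0}
    - {"jaw": 28,"dx": -1,"dy": 0,"dz": 2,"spin": 0}
    - {"jaw": 28,"dx": 0,"dy": 0,"dz": 2,"spin": 0}
    - {"jaw": 28,"dx": 0,"dy": 0,"dz": 0,"spin": 0}
    - {"jaw": 28,"dx": 0,"dy": 0,"dz": 0,"spin": 0}

```text
clock: 8.67
position: [0.5517, 0.0734, 0.1253]
orientation: [[-0.295, 0.955, 0.002], [0.955, 0.295, -0.001], [-0.001, 0.001, -1.0]]
wrist_force: [-2.9, -2.6, 10.2]
grip_width: 0.414
gripper_force: 52.8
```

```bash
python3 - <<'E'
from h import *
s=telemetry.observe();print(s['position'],s['wrist_force'])
p,d=grab('scene');cv2.imwrite('pics/s4.png',cv2.resize(p[190:250,330:410,::-1],(800,600),interpolation=cv2.INTER_CUBIC))
G=s['position']-[0,0,.054];a=np.radians(107.2)
h=np.array([np.cos(a),np.sin(a),0]);z=np.array([0,0,1.]);y=np.cross(z,h)
for th in(25,30,35):
    t=np.radians(th);X=np.cos(t)*h+np.sin(t)*z;Z=-np.sin(t)*h+np.cos(t)*z
    b=42;pts=[G+X*sx*.06+Z*zz/1000-y*.018 for zz in(53-b,-b) for sx in(-1,1)]
    print(th,((w2px('scene',np.array(pts))-[330,190])*10).round().tolist())
# depth-based: near side face points
W=px2w('scene',*np.meshgrid(np.arange(640),np.arange(400)),d)
hs=cv2.cvtColor(p,cv2.COLOR_RGB2HSV)
m=(d>0)&(hs[...,1]>150)&((hs[...,0]<22)|(hs[...,0]>170));Q=(W-G)@np.stack([h,y,z],1)
m&=(abs(Q[...,0])<.08)&(abs(Q[...,1])<.03)&(abs(Q[...,2])<.08)&(W[...,2]>.008)
f=m&(Q[...,1]<-.01)
print(m.sum(),f.sum(),cv2.minAreaRect((Q[f][:,[0,2]]*1000).astype(np.float32)))
E
```

```text
[0.55172029 0.07344279 0.12534203] [-2.90169074 -2.63129761 10.18590324]
25 [[160.0, 383.0], [552.0, 230.0], [228.0, 503.0], [612.0, 356.0]]
30 [[165.0, 396.0], [543.0, 219.0], [246.0, 510.0], [617.0, 339.0]]
35 [[171.0, 408.0], [531.0, 209.0], [265.0, 515.0], [620.0, 322.0]]
529 471 ((-4.324369430541992, 2.6445693969726562), (117.65843200683594, 91.31915283203125), 29.500673294067383)
```

View pics/s4.png

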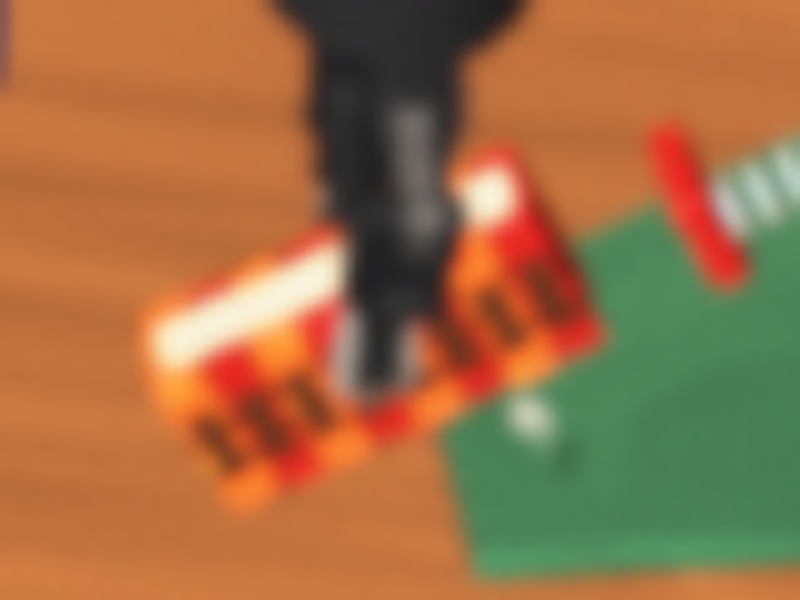

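The strip's bottom edge runs from (243,510) to (605,340), which matches a 30° tilt. Next is the insertion.

```bash
python3 - <<'E'
from h import *
t=np.load('tray.npz');O=t['O'];R=frame(107.2)
for q in([.5249,.1552,.2219],[.5048,.2205,.2614]): print((np.array(q)-[0,0,.054]-O)@R*1000)
y0=np.mean([((np.array(q)-[0,0,.054]-O)@R)[1] for q in([.5249,.1552,.2219],[.5048,.2205,.2614])])
O=O+R[:,1]*y0;np.savez('tray.npz',R=R,O=O)
s=telemetry.observe();print('now strip',(s['position']-[0,0,.054]-O)@R*1000-[1.5,0,40])
g=lambda x,z:tray(x+1.5,0,z+40)
pos,yaw=plan([(g(-45,25),107.2,15),(g(-8,20),107.2,25),(g(68,20),107.2,20),(g(68,-1),107.2,7)])
E
```

```text
[91.55672256  1.05769483 94.5551902 ]
[170.4765303    0.94905424  94.60148922]
now strip [-32.71806493  -1.35800077  13.91243957]
dx dy dz spin: [(-15, -1, -3, -0.0), (-1, 0, 0, -0.0)] end [555.4  57.9 128.3] 107.2
dx dy dz spin: [(23, 0, -10, -0.0), (11, 0, -5, -0.0)] end [545.4  90.4 143.3] 107.2
dx dy dz spin: [(17, 0, -10, -0.0), (17, 0, -10, -0.0), (18, 0, -10, -0.0), (14, 0, -8, -0.0)] end [525.9 153.4 181.3] 107.2
dx dy dz spin: [(3, 0, 6, -0.0), (4, 0, 6, -0.0), (3, 0, 6, -0.0)] end [523.  163.  163.3] 107.2
```

jog_arm:
  motion:
    - {"jaw": 28,"dx": 0,"dy": 0,"dz": -12,"spin": 0}
    - {"jaw": 28,"dx": 0,"dy": -1,"dz": -3,"spin": 0}
    - {"jaw": 28,"dx": 10,"dy": 0,"dz": -3,"spin": 0}
    - {"jaw": 28,"dx": 9,"dy": 0,"dz": -1,"spin": 0}
    - {"jaw": 28,"dx": 0,"dy": 0,"dz": 0,"spin": 0}
  force: 60

```text
clock: 9.13
position: [0.5434, 0.0938, 0.1426]
orientation: [[-0.296, 0.955, -0.001], [0.955, 0.296, 0.001], [0.001, -0.001, -1.0]]
wrist_force: [-0.2, 0.1, -1.7]
grip_width: 0.412
gripper_force: 60.1
```

```bash
cat >> h.py <<'E'
def strip():
    s=telemetry.observe();t=np.load('tray.npz');R=t['R']
    print(s['clock'],'strip',((s['position']-[0,0,.054]-t['O'])@R*1000-[1.5,0,40]).round(1),'F tray',(s['wrist_force']@R).round(1),'yaw',np.degrees(np.arctan2(*s['orientation'][[1,0],0])).round(1))
def g(x,z,y=0): return tray(x+1.5,y,z+40)
E
python3 - <<'E'
from h import *
strip();plan([(g(-8,20),107.2),(g(30,20),107.2,20),(g(68,20),107.2,20),(g(68,-1),107.2,7)])
E
```

```text
9.1333 strip [-5.1  0.5 17.9] F tray [-0.7  0.2 -1.5] yaw 107.2
dx dy dz spin: [(-4, 1, 0, 0.0), (0, 0, 0, 0.0), (0, 0, 0, 0.0), (0, 0, 0, 0.0), (0, 0, 0, 0.0), (0, 0, 0, 0.0), (0, 0, 0, 0.0), (0, 0, 0, 0.0), (0, 0, 0, 0.0), (0, 0, 0, 0.0), (0, 0, 0, 0.0), (0, 0, 0, 0.0), (0, 0, 0, 0.0), (0, 0, 0, 0.0), (0, 0, 0, 0.0), (0, 0, 0, 0.0), (0, 0, 0, 0.0), (0, 0, 0, 0.0), (0, 0, 0, 0.0), (0, 0, 0, 0.0), (0, 0, 0, 0.0), (0, 0, 0, 0.0), (0, 0, 0, 0.0), (0, 0, 0, 0.0), (0, 0, 0, 0.0), (0, 0, 0, 0.0), (0, 0, 0, 0.0), (0, 0, 0, 0.0), (0, 0, 0, 0.0), (0, 0, 0, 0.0), (0, 0, 0, 0.0), (0, 0, 0, 0.0), (0, 0, 0, 0.0), (0, 0, 0, 0.0), (0, 0, 0, 0.0), (0, 0, 0, 0.0), (0, 0, 0, 0.0), (0, 0, 0, 0.0), (0, 0, 0, 0.0), (0, 0, 0, 0.0)] end [545.6  90.3 142.6] 107.2
dx dy dz spin: [(17, 0, -10, 0.0), (16, 0, -9, 0.0)] end [535.8 121.8 161.6] 107.2
dx dy dz spin: [(17, 0, -10, 0.0), (16, 0, -9, 0.0)] end [526.  153.3 180.6] 107.2
dx dy dz spin: [(4, 0, 6, 0.0), (3, 0, 6, 0.0), (4, 0, 6, 0.0)] end [522.7 163.8 162.6] 107.2
```

jog_arm:
  motion:
    - {"jaw": 28,"dx": 15,"dy": 0.5,"dz": -10,"spin": 0}
    - {"jaw": 28,"dx": 16,"dy": 0,"dz": -10,"spin": 0}
    - {"jaw": 28,"dx": 16,"dy": 0,"dz": -9,"spin": 0}
    - {"jaw": 28,"dx": 16,"dy": 0,"dz": -9,"spin": 0}
    - {"jaw": 28,"dx": 0,"dy": 0,"dz": 0,"spin": 0}

```text
clock: 9.55
position: [0.5252, 0.154, 0.1811]
orientation: [[-0.298, 0.954, -0.001], [0.954, 0.298, -0.001], [-0.0, -0.001, -1.0]]
wrist_force: [0.3, -5.3, -6.0]
grip_width: 0.411
gripper_force: 60.4
```

```bash
python3 - <<'E'
from h import *
strip()
p,d=grab('scene');cv2.imwrite('pics/s5.png',cv2.resize(p[160:240,370:470,::-1],(750,600),interpolation=cv2.INTER_CUBIC))
E
```

```text
9.55 strip [68.6  0.1 19.8] F tray [-7.4  1.3 -2.6] yaw 107.4
```

View pics/s5.png

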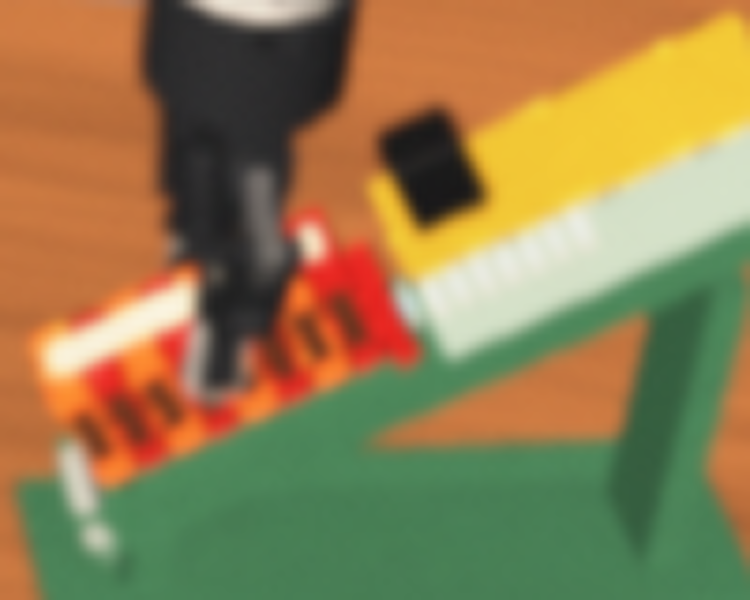

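The follower is pushed back at (385,310). The strip's low-end corner at (110,480) is just inside the lip at (75,480). Lowering now.

jog_arm:
  motion:
    - {"jaw": 28,"dx": 3.5,"dy": 0,"dz": 3.5,"spin": 0}
    - {"jaw": 28,"dx": 3,"dy": 0,"dz": 4.5,"spin": 0}
    - {"jaw": 28,"dx": 2.5,"dy": 0,"dz": 4,"spin": 0}
    - {"jaw": 28,"dx": 2,"dy": 0,"dz": 4,"spin": 0}
    - {"jaw": 28,"dx": 0,"dy": 0,"dz": 0,"spin": 0}

```text
clock: 10.02
position: [0.5241, 0.1615, 0.1642]
orientation: [[-0.295, 0.955, 0.001], [0.955, 0.295, -0.001], [-0.002, 0.001, -1.0]]
wrist_force: [2.6, -3.5, -2.7]
grip_width: 0.416
gripper_force: 60.9
```

```bash
python3 - <<'E'
from h import *
strip()
p,d=grab('scene');cv2.imwrite('pics/s6.png',cv2.resize(p[160:240,370:470,::-1],(750,600),interpolation=cv2.INTER_CUBIC))
E
```

```text
10.0167 strip [66.6 -1.   1.4] F tray [-4.9 -1.4 -0.3] yaw 107.2
```

View pics/s6.png

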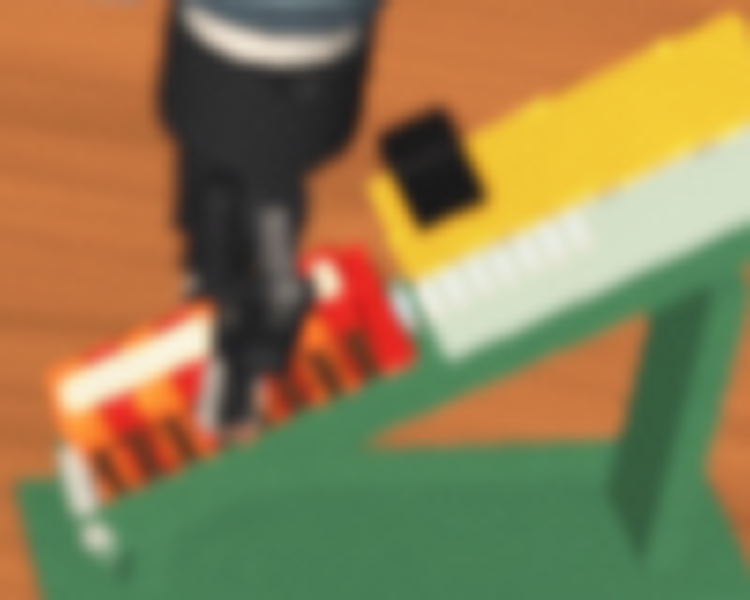

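The strip is down between the walls and its low end is behind the lip. I'll press it gently into place and release.

jog_arm:
  motion:
    - {"jaw": 28,"dx": 1,"dy": 0.5,"dz": 2,"spin": 0}
    - {"jaw": 28,"dx": -2,"dy": 0,"dz": 1,"spin": 0}
    - {"jaw": 28,"dx": -2,"dy": 0,"dz": 1,"spin": 0}
    - {"jaw": 28,"dx": 0,"dy": 0,"dz": 0,"spin": 0}
    - {"jaw": 28,"dx": 0,"dy": 0,"dz": 0,"spin": 0}
  force: 20

```text
clock: 10.48
position: [0.5257, 0.1591, 0.1624]
orientation: [[-0.296, 0.955, 0.003], [0.955, 0.296, -0.001], [-0.002, 0.003, -1.0]]
wrist_force: [-1.1, -5.5, 9.7]
grip_width: 0.41
gripper_force: 62.2
```

```bash
python3 -c "
from h import *
strip()"
```

```text
10.4833 strip [63.3 -1.8  1.3] F tray [ 0.6  2.7 10.9] yaw 107.2
```

jog_arm:
  motion:
    - {"jaw": 60,"dx": 0,"dy": 0,"dz": 0,"spin": 0}
    - {"jaw": 60,"dx": 0,"dy": 0,"dz": 0,"spin": 0}
    - {"jaw": 60,"dx": 0,"dy": 0,"dz": 0,"spin": 0}
    - {"jaw": 60,"dx": 0,"dy": 0,"dz": 0,"spin": 0}
    - {"jaw": 60,"dx": 0,"dy": 0,"dz": -20,"spin": 0}

```text
clock: 10.9
position: [0.5222, 0.1599, 0.1774]
orientation: [[-0.295, 0.955, -0.008], [0.955, 0.295, -0.0], [0.002, -0.008, -1.0]]
wrist_force: [0.9, -0.1, -0.6]
grip_width: 0.705
gripper_force: 0.0
```

jog_arm:
  motion:
    - {"jaw": 60,"dx": 0,"dy": 0,"dz": -35,"spin": 0}
    - {"jaw": 60,"dx": 0,"dy": 0,"dz": -40,"spin": 0}
    - {"jaw": 60,"dx": -35,"dy": 0,"dz": -10,"spin": 0}
    - {"jaw": 60,"dx": -40,"dy": 0,"dz": 0,"spin": 0}
    - {"jaw": 60,"dx": -40,"dy": 0,"dz": 0,"spin": 0}

```text
clock: 11.32
position: [0.5592, 0.0499, 0.2675]
orientation: [[-0.298, 0.954, 0.003], [0.954, 0.298, 0.0], [-0.001, 0.003, -1.0]]
wrist_force: [0.8, 0.4, -0.0]
grip_width: 0.7
gripper_force: 0.0
```

```bash
python3 - <<'E'
from h import *
strip()
t=np.load('tray.npz');
p,d=grab('scene');a=cv2.resize(p[160:240,370:470,::-1],(750,600),interpolation=cv2.INTER_CUBIC)
cv2.imwrite('pics/s7.png',a)
W=px2w('scene',*np.meshgrid(np.arange(640),np.arange(400)),d);T=(W-t['O'])@t['R']*1000
hs=cv2.cvtColor(p,cv2.COLOR_RGB2HSV)
m=(d>0)&(T[...,0]>5)&(T[...,0]<115)&(abs(T[...,1])<15)&(T[...,2]>40)&(T[...,2]<75)
Q=T[m];A=np.c_[Q[:,:2],np.ones(len(Q))];c=np.linalg.lstsq(A,Q[:,2],rcond=None)[0];print('top plane',m.sum(),c,'mean',Q.mean(0))
q,dt=grab('top');print((dt>0).sum())
WT=px2w('top',*np.meshgrid(np.arange(640),np.arange(400)),dt);T=(WT-t['O'])@t['R']*1000
m=(dt>0)&(abs(T[...,1])<30)&(T[...,2]>40)&(T[...,2]<57)&(T[...,0]>-20)&(T[...,0]<150)
if m.sum()>20:
    Q=T[m];c=np.linalg.lstsq(np.c_[Q[:,:2],np.ones(len(Q))],Q[:,2],rcond=None)[0];print('top cam',m.sum(),c,np.percentile(Q,[2,50,98],axis=0))
E
```

```text
11.3167 strip [ 17.   -1.6 149.4] F tray [ 0.1 -0.8 -0.1] yaw 107.4
top plane 265 [-3.59528859e-02  7.55650032e-02  5.73557588e+01] mean [61.13035396 -0.7371708  55.10224188]
254990
```

View pics/s7.png

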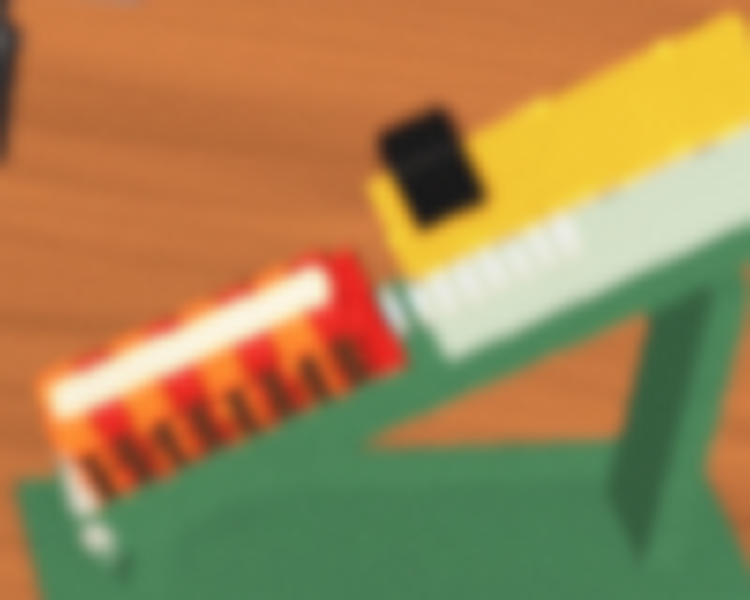

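The strip looks seated, running from the lip at (75,480) to the follower at (385,330). I'll check its tilt numerically against the rail plate as the reference.

```bash
python3 - <<'E'
from h import *
t=np.load('tray.npz');p,d=load('scene')
T=(px2w('scene',*np.meshgrid(np.arange(640),np.arange(400)),d)-t['O'])@t['R']*1000
hs=cv2.cvtColor(p,cv2.COLOR_RGB2HSV)
def fit(m,n):
    Q=T[m]
    for _ in range(4):
        A=np.c_[Q[:,:2],np.ones(len(Q))];c=np.linalg.lstsq(A,Q[:,2],rcond=None)[0];r=A@c-Q[:,2];Q=Q[abs(r)<2*r.std()+.3]
    print(n,len(Q),'deg',np.degrees(c[:2]).round(2),'z at center',(c@[Q[:,0].mean(),Q[:,1].mean(),1]).round(1),'x',np.percentile(Q[:,0],[2,98]).round(1),'y',np.percentile(Q[:,1],[2,98]).round(1),'rms',r.std())
fit((d>0)&(T[...,0]>195)&(T[...,0]<295)&(abs(T[...,1])<24)&(T[...,2]>50),'rail')
fit((d>0)&(T[...,0]>2)&(T[...,0]<118)&(abs(T[...,1])<14)&(T[...,2]>45)&(T[...,2]<70),'strip')
# side face of the strip
m=(d>0)&(hs[...,1]>140)&(T[...,0]>-15)&(T[...,0]<135)&(T[...,1]<-10)&(T[...,1]>-28)&(T[...,2]>18)&(T[...,2]<50)
print('side',m.sum(),np.percentile(T[m],[2,50,98],axis=0).round(1).tolist())
w=(d>0)&(hs[...,1]<90)&(hs[...,2]>150)&(T[...,0]>0)&(T[...,0]<120)&(abs(T[...,1])<20)&(T[...,2]>45)
print('white band',np.percentile(T[w],[1,99],axis=0).round(1).tolist(),'slope y/x deg',np.degrees(np.polyfit(T[w][:,0],T[w][:,1],1)[0]))
E
```

```text
rail 745 deg [ -26.68 -156.99] z at center 249.7 x [196.6 291.5] y [-23.4  23.1] rms 209.11111499306952
strip 249 deg [-1.38  0.63] z at center 55.5 x [  5.8 115.4] y [-12.9  13.4] rms 1.4561066543352565
side 387 [[5.5, -22.2, 18.8], [67.4, -18.0, 34.5], [129.0, -12.8, 49.2]]
white band [[7.3, -19.2, 51.2], [116.0, 8.4, 386.7]] slope y/x deg 0.8467778809321158
```

```bash
python3 - <<'E'
from h import *
t=np.load('tray.npz');p,d=load('scene')
T=(px2w('scene',*np.meshgrid(np.arange(640),np.arange(400)),d)-t['O'])@t['R']*1000
for n,a,b,w,lo,hi in(('rail',195,290,22,50,80),('strip',4,116,13,45,70)):
    Q=T[(d>0)&(T[...,0]>a)&(T[...,0]<b)&(abs(T[...,1])<w)&(T[...,2]>lo)&(T[...,2]<hi)]
    for _ in range(4):
        A=np.c_[Q[:,:2],np.ones(len(Q))];c=np.linalg.lstsq(A,Q[:,2],rcond=None)[0];r=A@c-Q[:,2];Q=Q[abs(r)<2*r.std()+.3]
    print(n,len(Q),np.degrees(c[:2]).round(2),Q.mean(0).round(1),r.std().round(2))
y=(d>0)&(abs(T[...,1])<12)&(T[...,2]>93)&(T[...,2]<106)&(T[...,0]>140)&(T[...,0]<210)
print('block',np.percentile(T[y],[3,50,97],axis=0).round(1).tolist())
g_=tray(175,0,90);print(g_);plan([(tray(172,0,90)+[0,0,.05],107.2,40),(tray(172,0,90),107.2,25)])
E
```

```text
rail 337 [ 0.19 -0.12] [242.4  -0.5  62.5] 1.54
strip 232 [-1.52  0.73] [59.6 -0.5 55.5] 1.47
block [[157.2, -11.6, 93.3], [172.2, -1.7, 95.5], [185.3, 10.4, 98.6]]
[0.50290934 0.22642403 0.25967673]
dx dy dz spin: [(39, 0, -9, -0.3), (39, 0, -9, 0.0), (39, -1, -9, 0.0), (39, 0, -8, 0.0), (31, 0, -7, 0.0)] end [504.2 223.7 308. ] 107.2
dx dy dz spin: [(0, 0, 25, 0.0), (0, 0, 25, 0.0)] end [504.2 223.7 258. ] 107.2
```

The strip reads about 3 mm high, mostly at the low end, so I'll press its top there with closed fingertips.

```bash
python3 - <<'E'
from h import *
plan([(tray(22,0,53,73)+[0,0,.02],107.2,40),(tray(22,0,53,73),107.2,5)])
E
```

```text
dx dy dz spin: [(28, -1, 28, -0.3), (28, 0, 28, 0.0), (20, 0, 20, 0.0)] end [537.  117.6 190. ] 107.2
dx dy dz spin: [(0, 0, 5, 0.0), (0, 0, 5, 0.0), (0, 0, 5, 0.0), (0, 0, 5, 0.0)] end [537.  117.6 170. ] 107.2
```

jog_arm:
  motion:
    - {"jaw": 0,"dx": 28,"dy": -1,"dz": 20,"spin": -0.3}
    - {"jaw": 0,"dx": 28,"dy": 0,"dz": 20,"spin": 0}
    - {"jaw": 0,"dx": 20,"dy": 0,"dz": 20,"spin": 0}
    - {"jaw": 0,"dx": 0,"dy": 0,"dz": 5,"spin": 0}
    - {"jaw": 0,"dx": 0,"dy": 0,"dz": 5,"spin": 0}

```text
clock: 11.83
position: [0.5337, 0.1236, 0.1945]
orientation: [[-0.303, 0.953, -0.003], [0.953, 0.303, 0.0], [0.001, -0.003, -1.0]]
wrist_force: [0.5, 0.2, 0.2]
grip_width: 0.004
gripper_force: 0.0
```

jog_arm:
  motion:
    - {"jaw": 0,"dx": 0,"dy": 0,"dz": 6,"spin": 0}
    - {"jaw": 0,"dx": 0,"dy": 0,"dz": 6,"spin": 0}
    - {"jaw": 0,"dx": 0,"dy": 0,"dz": 5,"spin": 0}
    - {"jaw": 0,"dx": 0,"dy": 0,"dz": 4,"spin": 0}
    - {"jaw": 0,"dx": 0,"dy": 0,"dz": 0,"spin": 0}

```text
clock: 12.25
position: [0.5365, 0.1218, 0.1784]
orientation: [[-0.3, 0.954, 0.005], [0.954, 0.3, -0.0], [-0.001, 0.005, -1.0]]
wrist_force: [-5.3, -0.3, 19.4]
grip_width: 0.0
gripper_force: 8.2
```

```bash
python3 - <<'E'
from h import *
s=telemetry.observe();t=np.load('tray.npz');print((s['position']-[0,0,.073]-t['O'])@t['R']*1000,s['wrist_force'],s['grip_width'])
E
```

```text
[29.67554492 -1.12308935 58.11997336] [-5.33328287 -0.25471618 19.37207783] 0.00028683796595802696
```

jog_arm:
  motion:
    - {"jaw": 0,"dx": 0,"dy": 0,"dz": -30,"spin": 0}
    - {"jaw": 70,"dx": -20,"dy": 0,"dz": -30,"spin": 0}
    - {"jaw": 70,"dx": -35,"dy": 0,"dz": -20,"spin": 0}
    - {"jaw": 70,"dx": -40,"dy": 0,"dz": -10,"spin": 0}
    - {"jaw": 70,"dx": 0,"dy": 0,"dz": 0,"spin": 0}

```text
clock: 12.67
position: [0.5673, 0.0251, 0.2687]
orientation: [[-0.296, 0.955, 0.009], [0.955, 0.296, -0.005], [-0.007, 0.007, -1.0]]
wrist_force: [0.5, 0.0, -0.3]
grip_width: 0.565
gripper_force: 0.0
```

```bash
python3 - <<'E'
from h import *
t=np.load('tray.npz');U,V=np.meshgrid(np.arange(640),np.arange(400));S=[]
for i in range(4):
    p,d=grab('scene');S.append((px2w('scene',U,V,d)-t['O'])@t['R']*1000)
for n,a,b,w,lo,hi in(('rail',195,290,22,50,80),('strip',4,116,13,45,70)):
    Q=np.concatenate([T[(d>0)&(T[...,0]>a)&(T[...,0]<b)&(abs(T[...,1])<w)&(T[...,2]>lo)&(T[...,2]<hi)] for T in S])
    for _ in range(4):
        A=np.c_[Q[:,:2],np.ones(len(Q))];c=np.linalg.lstsq(A,Q[:,2],rcond=None)[0];r=A@c-Q[:,2];Q=Q[abs(r)<2*r.std()+.3]
    print(n,len(Q),np.degrees(c[:2]).round(2),Q.mean(0).round(1),r.std().round(2))
T=np.median(S,0);hs=cv2.cvtColor(p,cv2.COLOR_RGB2HSV)
r=(hs[...,1]>140)&((hs[...,0]<20)|(hs[...,0]>172))&(T[...,0]>-20)&(T[...,0]<150)&(abs(T[...,1])<25)&(T[...,2]>49)
print('top rect',cv2.minAreaRect(T[r][:,:2].astype(np.float32)),r.sum())
plan([(tray(172,0,90)+[0,0,.07],107.2,40),(tray(172,0,90),107.2,35)])
E
```

```text
rail 1381 [0.16 0.15] [ 2.426e+02 -2.000e-01  6.250e+01] 1.49
strip 881 [-0.66  0.66] [61.2 -0.4 55.9] 1.61
top rect ((65.48541259765625, -0.5280055999755859), (45.14910125732422, 129.32801818847656), 88.60118103027344) 211
dx dy dz spin: [(38, 0, -12, 0.2), (38, 0, -12, 0.0), (38, 0, -12, 0.0), (38, 0, -12, 0.0), (38, 0, -12, 0.0), (11, 0, -4, 0.0)] end [503.4 223.7 328.4] 107.2
dx dy dz spin: [(0, 0, 35, 0.0), (0, 0, 35, 0.0)] end [503.4 223.7 258.4] 107.2
```

jog_arm:
  motion:
    - {"jaw": 70,"dx": 30,"dy": 0,"dz": -25,"spin": 0.2}
    - {"jaw": 70,"dx": 37,"dy": 0,"dz": -15,"spin": 0}
    - {"jaw": 70,"dx": 38,"dy": 0,"dz": -12,"spin": 0}
    - {"jaw": 70,"dx": 38,"dy": 0,"dz": -8,"spin": 0}
    - {"jaw": 70,"dx": 38,"dy": 0,"dz": 0,"spin": 0}

```text
clock: 13.28
position: [0.5086, 0.2072, 0.3264]
orientation: [[-0.298, 0.955, 0.002], [0.955, 0.298, 0.001], [0.0, 0.002, -1.0]]
wrist_force: [0.6, 0.4, -0.3]
grip_width: 0.82
gripper_force: 0.0
```

jog_arm:
  motion:
    - {"jaw": 70,"dx": 20,"dy": 0,"dz": 0,"spin": 0}
    - {"jaw": 70,"dx": 0,"dy": 0,"dz": 0,"spin": 0}
    - {"jaw": 70,"dx": 0,"dy": 0,"dz": 0,"spin": 0}

```text
clock: 13.53
position: [0.5022, 0.2255, 0.3242]
orientation: [[-0.301, 0.953, -0.001], [0.953, 0.301, -0.0], [0.0, -0.001, -1.0]]
wrist_force: [0.0, -0.5, 0.0]
grip_width: 0.816
gripper_force: 0.0
```

```bash
python3 - <<'E'
from h import *
plan([(tray(172,0,91),107.2,35)]);print(telemetry.observe()['position'])
E
```

```text
dx dy dz spin: [(-1, 0, 35, 0.3), (-1, 1, 30, 0.0)] end [503.8 223.9 259.2] 107.2
[0.50221301 0.22554926 0.32423442]
```

jog_arm:
  motion:
    - {"jaw": 70,"dx": -1,"dy": 0,"dz": 35,"spin": 0.3}
    - {"jaw": 70,"dx": -1,"dy": 1,"dz": 30,"spin": 0}
    - {"jaw": 20,"dx": 0,"dy": 0,"dz": 0,"spin": 0}
    - {"jaw": 20,"dx": 0,"dy": 0,"dz": 0,"spin": 0}
    - {"jaw": 20,"dx": 0,"dy": 0,"dz": 0,"spin": 0}
  force: 30

```text
clock: 13.95
position: [0.5059, 0.2216, 0.261]
orientation: [[-0.291, 0.957, 0.001], [0.957, 0.291, 0.0], [-0.0, 0.001, -1.0]]
wrist_force: [-0.8, 0.8, 0.3]
grip_width: 0.404
gripper_force: 0.0
```

jog_arm:
  motion:
    - {"jaw": 20,"dx": 0,"dy": 0,"dz": 0,"spin": 0}
    - {"jaw": 20,"dx": 0,"dy": 0,"dz": 0,"spin": 0}
    - {"jaw": 20,"dx": 0,"dy": 0,"dz": 0,"spin": 0}
    - {"jaw": 20,"dx": 0,"dy": 0,"dz": 0,"spin": 0}

```text
clock: 14.28
position: [0.5051, 0.2212, 0.2616]
orientation: [[-0.292, 0.956, 0.001], [0.956, 0.292, -0.001], [-0.001, 0.0, -1.0]]
wrist_force: [-3.9, -4.0, 1.0]
grip_width: 0.326
gripper_force: 31.7
```

jog_arm:
  motion:
    - {"jaw": 20,"dx": -17,"dy": 0,"dz": 10,"spin": 0}
    - {"jaw": 20,"dx": -17,"dy": 0,"dz": 10,"spin": 0}
    - {"jaw": 20,"dx": -18,"dy": 0,"dz": 10,"spin": 0}
    - {"jaw": 20,"dx": -17,"dy": 0,"dz": 10,"spin": 0}
    - {"jaw": 20,"dx": 0,"dy": 0,"dz": 0,"spin": 0}

```text
clock: 14.7
position: [0.5261, 0.1529, 0.2202]
orientation: [[-0.291, 0.957, 0.001], [0.957, 0.291, -0.003], [-0.003, -0.0, -1.0]]
wrist_force: [-1.8, -6.3, -0.2]
grip_width: 0.322
gripper_force: 31.7
```

jog_arm:
  motion:
    - {"jaw": 20,"dx": -14,"dy": 0,"dz": 8,"spin": 0}
    - {"jaw": 20,"dx": -10,"dy": 0,"dz": 6,"spin": 0}
    - {"jaw": 20,"dx": -4,"dy": 0,"dz": 2,"spin": 0}
    - {"jaw": 20,"dx": 0,"dy": 0,"dz": 0,"spin": 0}
    - {"jaw": 20,"dx": -1.7,"dy": 0,"dz": 1,"spin": 0}

```text
clock: 15.12
position: [0.5341, 0.1268, 0.2045]
orientation: [[-0.292, 0.956, 0.001], [0.956, 0.292, -0.001], [-0.001, 0.0, -1.0]]
wrist_force: [-5.6, -3.5, 6.2]
grip_width: 0.32
gripper_force: 32.5
```

jog_arm:
  motion:
    - {"jaw": 20,"dx": -1.7,"dy": 0,"dz": 1,"spin": 0}
    - {"jaw": 20,"dx": 0,"dy": 0,"dz": 0,"spin": 0}
    - {"jaw": 20,"dx": 0,"dy": 0,"dz": 0,"spin": 0}

```text
clock: 15.37
position: [0.5346, 0.1254, 0.2036]
orientation: [[-0.292, 0.956, 0.001], [0.956, 0.292, -0.001], [-0.002, 0.0, -1.0]]
wrist_force: [-4.9, -4.1, 4.1]
grip_width: 0.319
gripper_force: 32.2
```

jog_arm:
  motion:
    - {"jaw": 20,"dx": -1.7,"dy": 0,"dz": 1,"spin": 0}
    - {"jaw": 20,"dx": 0,"dy": 0,"dz": 0,"spin": 0}
    - {"jaw": 20,"dx": -1.7,"dy": 0,"dz": 1,"spin": 0}
    - {"jaw": 20,"dx": 0,"dy": 0,"dz": 0,"spin": 0}
    - {"jaw": 20,"dx": 0,"dy": 0,"dz": 0,"spin": 0}

```text
clock: 15.78
position: [0.5347, 0.1249, 0.2036]
orientation: [[-0.293, 0.956, 0.001], [0.956, 0.293, 0.004], [0.003, 0.002, -1.0]]
wrist_force: [-11.4, 6.7, 18.4]
grip_width: 0.318
gripper_force: 34.1
```

jog_arm:
  motion:
    - {"jaw": 20,"dx": -1.7,"dy": 0,"dz": 1,"spin": 0}
    - {"jaw": 20,"dx": 0,"dy": 0,"dz": 0,"spin": 0}
    - {"jaw": 20,"dx": 0,"dy": 0,"dz": 0,"spin": 0}

```text
clock: 16.03
position: [0.5347, 0.1247, 0.2035]
orientation: [[-0.293, 0.956, 0.001], [0.956, 0.293, 0.006], [0.006, 0.002, -1.0]]
wrist_force: [-15.9, 12.2, 25.9]
grip_width: 0.326
gripper_force: 34.9
```

The rail has hit its hard stop: the force rises and the position no longer changes. I'll release and back off.

jog_arm:
  motion:
    - {"jaw": 20,"dx": 3,"dy": 0,"dz": -2,"spin": 0}
    - {"jaw": 70,"dx": 0,"dy": 0,"dz": 0,"spin": 0}
    - {"jaw": 70,"dx": 0,"dy": 0,"dz": 0,"spin": 0}
    - {"jaw": 70,"dx": 0,"dy": 0,"dz": 0,"spin": 0}
    - {"jaw": 70,"dx": 0,"dy": 0,"dz": 0,"spin": 0}

```text
clock: 16.45
position: [0.5358, 0.1238, 0.2012]
orientation: [[-0.292, 0.956, 0.001], [0.956, 0.292, 0.0], [-0.0, 0.001, -1.0]]
wrist_force: [0.1, 0.7, -0.2]
grip_width: 0.818
gripper_force: 0.0
```

jog_arm:
  motion:
    - {"jaw": 70,"dx": 0,"dy": 0,"dz": -30,"spin": 0}
    - {"jaw": 70,"dx": 0,"dy": 0,"dz": -40,"spin": 0}
    - {"jaw": 70,"dx": -35,"dy": 0,"dz": -10,"spin": 0}
    - {"jaw": 70,"dx": -40,"dy": 0,"dz": 0,"spin": 0}
    - {"jaw": 70,"dx": -40,"dy": 0,"dz": 0,"spin": 0}

```text
clock: 16.87
position: [0.5698, 0.0132, 0.2826]
orientation: [[-0.294, 0.956, 0.004], [0.956, 0.294, -0.001], [-0.002, 0.004, -1.0]]
wrist_force: [-0.5, -0.2, -0.7]
grip_width: 0.818
gripper_force: 0.0
```

jog_arm:
  motion:
    - {"jaw": 70,"dx": -40,"dy": 0,"dz": 0,"spin": 0}
    - {"jaw": 70,"dx": -40,"dy": 0,"dz": 0,"spin": 0}
    - {"jaw": 70,"dx": -40,"dy": 0,"dz": 0,"spin": 0}
    - {"jaw": 70,"dx": 0,"dy": 0,"dz": 0,"spin": 0}
    - {"jaw": 70,"dx": 0,"dy": 0,"dz": 0,"spin": 0}

```text
clock: 17.28
position: [0.6042, -0.1036, 0.2801]
orientation: [[-0.288, 0.958, -0.001], [0.958, 0.288, 0.0], [0.0, -0.0, -1.0]]
wrist_force: [0.5, 0.9, -0.1]
grip_width: 0.814
gripper_force: 0.0
```

```bash
python3 - <<'E'
from h import *
t=np.load('tray.npz');U,V=np.meshgrid(np.arange(640),np.arange(400))
for cam in('scene','top'):
    p,d=grab(cam);T=(px2w(cam,U,V,d)-t['O'])@t['R']*1000;hs=cv2.cvtColor(p,cv2.COLOR_RGB2HSV)
    near=(d>0)&(abs(T[...,1])<30)&(T[...,0]>-30)&(T[...,0]<300)
    b=near&(T[...,2]>93)&(T[...,2]<106)&(abs(T[...,1])<12);print(cam,'block',np.percentile(T[b],[3,50,97],axis=0).round(1).tolist() if b.any() else None)
    y=near&(hs[...,0]>20)&(hs[...,0]<35)&(hs[...,1]>140)&(abs(T[...,2]-63)<6);print('yellow x',np.percentile(T[y][:,0],[1,99]).round(1),'z',np.median(T[y][:,2]).round(1))
    r=near&(hs[...,1]>140)&((hs[...,0]<20)|(hs[...,0]>172))&(T[...,0]<28)&(T[...,2]>20)&(T[...,2]<75)
    print('strip low part',r.sum(),np.percentile(T[r],[2,50,98],axis=0).round(1).tolist() if r.any() else None)
print(telemetry.observe()['position'],telemetry.observe()['clock'])
E
```

```text
scene block [[41.2, -11.2, 94.4], [54.4, 0.6, 97.2], [69.0, 10.5, 101.1]]
yellow x [ 34.3 177.9] z 63.4
strip low part 98 [[3.0, -23.2, 21.7], [14.6, -18.3, 44.8], [27.6, 17.7, 59.1]]
top block [[40.7, -11.2, 94.1], [55.6, 0.2, 97.1], [69.5, 11.0, 100.5]]
yellow x [ 33.8 178.8] z 63.3
strip low part 53 [[1.7, -20.1, 52.7], [11.3, 0.0, 56.2], [25.1, 14.9, 60.1]]
[ 0.60356163 -0.10062864  0.2803925 ] 17.3833
```

```bash
python3 - <<'E'
from h import *
t=np.load('tray.npz');U,V=np.meshgrid(np.arange(640),np.arange(400))
for cam in('scene','top'):
    D=np.median([grab(cam)[1] for _ in range(8)],0);T=(px2w(cam,U,V,D)-t['O'])@t['R']*1000
    for n,a,b,w in(('lip',-7,-1,14),('strip',5,22,12),('rail',85,170,20),('rearfloor',195,270,12)):
        m=(D>0)&(T[...,0]>a)&(T[...,0]<b)&(abs(T[...,1])<w)&(abs(T[...,2])<80)
        print(cam,n,m.sum(),np.median(T[m],0).round(1),np.percentile(T[m][:,2],[10,90]).round(1))
E
```

```text
scene lip 10 [-5.7 -5.5 15. ] [10.3 15.9]
scene strip 50 [15.6 -0.9 55.4] [-44.1  57.5]
scene rail 279 [127.2  -0.6  63.5] [62.2 64.5]
scene rearfloor 163 [224.8   2.2  -1.3] [-63.7   1.8]
  return _methods._mean(a, axis=axis, dtype=dtype,
  ret = um.true_divide(
Traceback (most recent call last):
IndexError: index -1 is out of bounds for axis 0 with size 0
```

```bash
python3 -c "
from rig import workorder
print(workorder.close_job())"
```

```text
the job is handed in; nothing more can be done
None
```

The job is handed in: the strip is loaded behind the lip with the follower pushed back by it, and the cover rail is closed to its hard stop. The last depth check put the strip about 2 mm above the channel floor (limit 5 mm). I did not re-measure the loaf, jar and tin, but the arm never went near them, and the hand-in gave no verdict.

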